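Refit the bean hopper on the coffee grinder

TASK

Put the bean hopper back on the coffee grinder: lift it by its knob, nest its tapered neck in the orange collar and let it centre itself, then press it straight down until the collar bottoms, finishing with a firm push of about 15 N on the stop; 25 N would crush it. Leave the hopper upright and let go, with everything else on the worktop left where it is.

Things in the scene. Friction and masses are not known exactly. Their poses are not given: they have to be found in the camera images.
- hopper: Loose bean hopper, 0.25 to 0.5 kg, stands upright. Origin: centre of its flat underside, z up. Black neck tapering evenly from 34 mm across at the underside to 70 mm at 36 mm height; smoke-brown flared bowl to 82 mm; flat black lid 102 mm across from 82 to 90 mm; on it a central upright steel knob, 28 mm across, 34 mm high, flat top at 124 mm, which bears a push.
- knob_top (a point): Centre of the flat top of the hopper's steel knob, 124 mm above the hopper's origin.
- grinder: White coffee grinder, fixed to the worktop, 130 mm (its x) by 150 mm (its y), flat top 150 mm above its origin with a round throat on its z axis in the middle. Its adjustable feet differ from day to day, so its origin is 0 to 8 mm above the worktop.
- socket (a point): Centre of the mouth of the orange collar in the grinder's throat, moving with it; vertical axis. Collar 26 mm high; tapered bore 65 mm across at the mouth, 39 mm at the lower end, same taper as the hopper's neck. A nested hopper has its underside 31 mm below this point, its knob's top 93 mm above. Collar bottomed: this point is 157 mm above the grinder's origin.
- collar (a joint): How far the orange collar is pressed down, m: 0 up, 0.014 on its hard stop; starts at 0 to 0.005. Stiff: it slides under about 11 N in all (hopper's weight plus a push of 6 to 9 N), not under the hopper's weight alone, and stays where it is left. On the stop it gives no more and the force rises; a push of 12 to 20 N held there for a moment seats it firmly.
- bean_jar: Bystander: amber jar with wooden lid, 72 mm across, 100 mm high; origin at the centre of its underside.
- canister: Bystander: black can with paper band, 76 mm across, 105 mm high; origin at the centre of its underside.
- grounds_cup: Bystander: small steel cup, 60 mm across, 55 mm high, before the grinder; origin at the centre of its underside.
- mug: Bystander: blue mug, 80 mm across, 90 mm high; origin at the centre of its underside.
- sugar_bowl: Bystander: white bowl, 100 mm across, 50 mm high; origin at the centre of its underside.
Mind the look-alikes: they are no part of the job. What is shaped like the hopper but turquoise is not meant.

How it is judged:
By the outcome, as a careful person would: the job done as asked, in the order asked, and still so for the second after the job is handed in, with the robot touching nothing.
It also fails if it takes over 72 s, if anything falls off the work surface, if the arm or the gripper's body presses on something with over 40 N, if the wrist force passes 120 N, or if a joint passes its speed limit or range.

ROBOT

A 6-joint arm with a two-finger parallel gripper is mounted at the origin on the work surface. World frame = base frame: x ahead of the robot, y to its left, z up, the work surface at z = 0. Lengths are in mm, angles in rad, forces in N, time in s.
With the tool pointing down it reaches from about 275 to 1000 mm from the base axis. Payload 8.4 kg.
Tool frame: the origin (TCP) lies between the finger pads; the fingertips stand 22 mm ahead of it and the grasp point (between the pads) lies 3 mm ahead of it; z points along the fingers, y is the line along which they close (so a half turn about z gives the same grasp; the last joint's range is limited). The gripper opens to 85 mm and grips with 20 to 120 N. Pads are 22 mm wide; open, the fingers measure 114 mm over their backs; the gripper's body (76 mm by 85 mm) begins 54 mm behind the grasp point. The pads swing forward as they close: fully open they stand 13 mm farther back than shut.
Start: joints at [-1.133, 0.353, 1.633, -0, 1.155, -0.002], TCP at [266.098, -565.526, 253.281] pointing down, gripper open.
Joint ranges: [-2.63, 2.63], [-0.92, 2.1], [0.06, 2.66], [-1.3, 4.44], [0, 2.69], [-3.02, 3.02]. Speed limits (rad/s): [2.22, 2.22, 2.79, 3.14, 3.14, 3.14].

INTERFACE

Orientations are given as [roll, pitch, yaw] about the fixed x, y, z axes, in that order (R = Rz(yaw) Ry(pitch) Rx(roll)).
In Python, from rig import r, grab_frame gives the robot as it stands.
- The arm moves only by the shell command python3 -m inch 'ROWS' [FORCE]. ROWS is JSON, a list of rows, each a list of 7 numbers: the turn, a rotation vector about the tool's x, y, z as a fraction of full scale, then the shift along the tool's x, y, z as a fraction of full scale, then the closure, from 0 (fully open) to 1 (shut). In form: [[rx, ry, rz, dx, dy, dz, fingers], ...]. A call has 1 to 8 rows; each row shifts and turns the commanded pose from where the row before left it, along the tool's axes as they then stand; what a row does not reach is not made up. Full scale, the value 1, is 2.5 cm for a shift and pi rad for a turn. A row lasts 1/12 s, in which the tool goes at most 41.7 mm and 7.16 degrees, less where a joint would pass 70% of its speed; a pose out of reach is approached as far as the arm can. A call with a number of a shift or a turn outside -1 to 1 is refused whole. A call with a gripper value outside its range is refused whole. The fingers move at their own pace and stop on an object; FORCE is the grip in N (left out, the last holds). Time passes only in rows, so rows that do not move let the fingers close. It gives the time, the measured TCP pose, the force, the opening and the grip force at its end, in the units of the state.
- r.sense(): the state, without advancing time (a new reading comes with each control period).
- grab_frame(name): name is "scene" or "side" or "wrist"; returns a dict with "pixels" (400x640x3 uint8, red, green, blue), "z_map" (400x640 float32, mm along the optical axis (not along the pixel's ray), 0 where there is no reading), "vertical_fov" (degrees; the focal length in pixels is half the picture's height over the tangent of half this angle, whatever the lens; pixels are square), "cx", "cy" (the principal point, pixels), "cam_to_world" (4x4, takes a point from camera to world coordinates). Camera axes: x right, y down, z forward; pixel columns grow to the right and rows downward; lengths in mm; the calibration is good to about 2 mm. A picture is of the moment at which its call begins.
- r.sign_off(): hands the job in; it is judged then, once.
The state is a dict: "clock": time; "qpos": joint angles; "qvel": joint speeds; "joint_efforts": joint torques, N m; "eef_pos": TCP position; "tcp_rot": TCP orientation; "contact_force": force on the tool from outside, world axes, zero at the start; "wrist_torque": the same for the moment, N m; "opening": opening from 0.0 (shut) to 1.0 (fully open); "grasp_force": force on a finger pad.
Only numpy, scipy, OpenCV 4.12 (cv2) and the standard library are available. Lean on these libraries where they do the work, as an engineer would, in place of code of your own. Each camera call takes 0.05 s, during which the arm holds its last target. There are 200 camera calls.

## Working session

There is one attempt and no reset: what is moved stays moved. The work goes in short steps, Python scripts to look and compute and a shell command to move; the robot and the scene stay as the last step left them, time stands still between calls to the robot, and variables do not carry over. Pictures are saved under pics/ and viewed, at most 10 in all, crops included, and the job is handed in when it is done.

```bash
mkdir -p pics; ls; python3 - <<'E'
from rig import r, grab_frame
import cv2,numpy as np
s=r.sense(); print({k:np.round(v,3).tolist() for k,v in s.items()})
for n in ["scene","side"]:
    f=grab_frame(n); np.savez(f'pics/{n}0.npz',**f)
    cv2.imwrite(f'pics/{n}0.png',f['pixels'][:,:,::-1]); print(n,f['vertical_fov'],f['cx'],f['cy'],np.round(f['cam_to_world'],3).tolist(), (f['z_map']>0).mean())
E
```

```text
pics
{'clock': 0.0, 'qpos': [-1.133, 0.354, 1.634, 0.0, 1.155, -0.002], 'qvel': [-0.001, 0.001, 0.002, 0.002, 0.001, -0.0], 'joint_efforts': [0.002, -60.523, -34.207, 0.0, 0.01, 0.0], 'eef_pos': [265.942, -565.137, 252.572], 'tcp_rot': [-3.14, -0.0, 0.44], 'contact_force': [-0.491, -0.058, -0.042], 'wrist_torque': [0.043, -0.045, -0.024], 'grasp_force': 0.0, 'opening': 0.999}
scene 45.444940842185716 313.7022472201307 203.1374917641149 [[-0.815, 0.412, -0.409, 974.349], [0.58, 0.588, -0.564, 527.887], [0.008, -0.697, -0.717, 822.804], [0.0, 0.0, 0.0, 1.0]] 0.995984375
side 50.62599004522164 323.2331517192234 200.64330356897594 [[-0.798, -0.443, 0.409, 248.282], [-0.602, 0.571, -0.558, 444.466], [0.013, -0.692, -0.722, 732.917], [0.0, 0.0, 0.0, 1.0]] 0.99580859375
```

View pics/scene0.png

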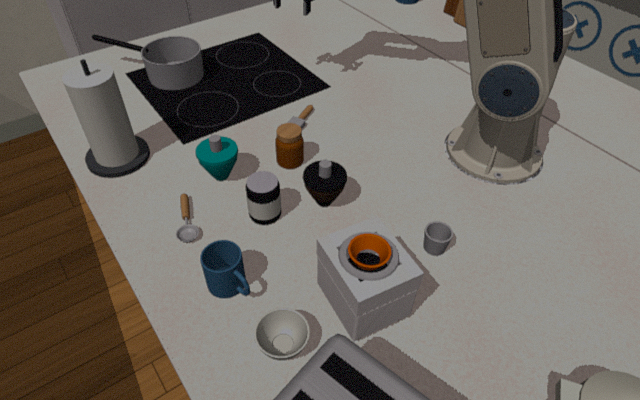

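View pics/side0.png

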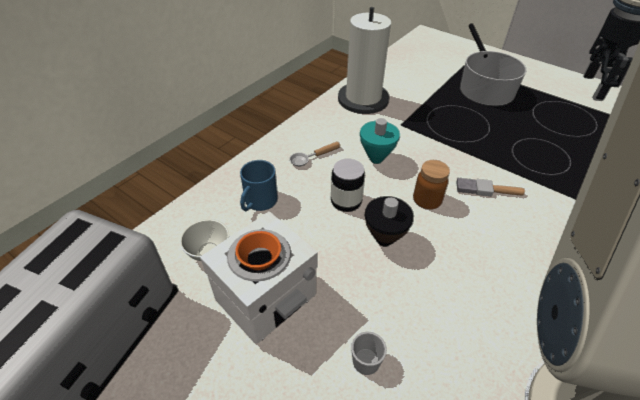

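The scene view shows two hopper shapes: a black and smoke-brown one at (325,185) with a steel knob at (325,168), and a turquoise one at (217,158). The black one fits the description. The orange collar is at (370,250) in the scene view and (259,250) in the side view. I'll measure both and confirm the choice in a crop.

```bash
cat > h.py <<'E'
import numpy as np, cv2
def cloud(f):
    z=f['z_map'].astype(float); H,W=z.shape; fl=H/2/np.tan(np.radians(float(f['vertical_fov']))/2)
    v,u=np.mgrid[:H,:W]
    P=np.stack([(u-f['cx'])/fl*z,(v-f['cy'])/fl*z,z,np.ones_like(z)],-1)
    return (P@np.array(f['cam_to_world']).T)[...,:3]
def ray(f,u,v,zp):
    fl=200/np.tan(np.radians(float(f['vertical_fov']))/2); T=np.array(f['cam_to_world'])
    d=T[:3,:3]@np.array([(u-f['cx'])/fl,(v-f['cy'])/fl,1]); return T[:3,3]+d*(zp-T[2,3])/d[2]
def circ(p):
    A=np.c_[2*p[:,:2],np.ones(len(p))]; s=np.linalg.lstsq(A,(p[:,:2]**2).sum(1),rcond=None)[0]
    return s[0],s[1],np.sqrt(s[2]+s[0]**2+s[1]**2)
E
python3 - <<'E'
from h import *
boxes={'scene':dict(hop=(300,150,352,212),col=(335,228,405,280),jar=(272,120,306,170),can=(244,170,284,224),cup=(420,218,455,258)),
'side':dict(hop=(360,192,418,250),col=(222,228,300,280),jar=(412,158,450,208),can=(328,156,368,212),cup=(348,328,390,376))}
ims=[]
for n in boxes:
    f=dict(np.load(f'pics/{n}0.npz')); C=cloud(f); px=f['pixels']; hsv=cv2.cvtColor(px,cv2.COLOR_RGB2HSV)
    for k,(a,b,c,d) in boxes[n].items():
        P=C[b:d,a:c].reshape(-1,3); h=hsv[b:d,a:c].reshape(-1,3)
        z=P[:,2]
        if k=='hop':
            t=P[(z>119)&(z<130)]; l=P[(z>86)&(z<94)]
            for nm,q in(('knob',t),('lid',l)):
                (x,y),rr=cv2.minEnclosingCircle(q[:,:2].astype(np.float32)); print(n,nm,len(q),'mean',q.mean(0).round(1),'mec',round(x,1),round(y,1),round(rr,1))
        elif k=='col':
            o=P[(h[:,0]<15)&(h[:,1]>150)&(h[:,2]>80)]; zt=np.percentile(o[:,2],98); t=o[o[:,2]>zt-3]
            (x,y),rr=cv2.minEnclosingCircle(t[:,:2].astype(np.float32)); print(n,'collar ztop',zt.round(1),'n',len(t),'mec',round(x,1),round(y,1),round(rr,1),'fit',np.round(circ(t),1))
            w=P[(h[:,1]<40)&(z>140)&(z<175)]; print('   grinder top med',np.histogram(w[:,2],bins=np.arange(140,176,2)))
        else:
            q=P[z>20]; zt=np.percentile(q[:,2],97); t=q[q[:,2]>zt-5]; print(n,k,zt.round(1),np.r_[t.min(0),t.max(0)].round(0),((t.min(0)+t.max(0))/2).round(1)[:2])
    print(n,'worktop z',np.median(C[(C[...,2]>-15)&(C[...,2]<15)][:,2]).round(2))
    c=px[130:300,180:420] if n=='scene' else px[110:280,220:460]
    ims.append(cv2.resize(c[:,:,::-1],None,fx=1.65*2,fy=1.65*2,interpolation=cv2.INTER_CUBIC))
cv2.imwrite('pics/crop1.png',ims[0][:560])
E
```

```text
scene knob 95 mean [ 487.  -105.9  124.4] mec 486.0 -108.1 15.3
scene lid 905 mean [ 490.6 -100.9   90.6] mec 487.7 -107.5 52.1
scene collar ztop 171.1 n 241 mec 768.2 331.6 284.7 fit [736.  312.1 213.7]
   grinder top med (array([  7,   6,   7,   7,  18, 243, 657, 401, 448, 110,   3,   0,   0,
         0,   0,   0,   0]), array([140, 142, 144, 146, 148, 150, 152, 154, 156, 158, 160, 162, 164,
       166, 168, 170, 172, 174]))
scene jar 102.9 [ 438. -311.   98.  974.  528.  823.] [706.3 108.4]
scene can 107.8 [ 588. -190.  103.  974.  528.  823.] [781. 169.]
scene cup 57.5 [340. 116.  53. 974. 528. 823.] [657.1 321.8]
scene worktop z 1.07
side knob 128 mean [ 483.2 -105.   123.7] mec 484.6 -105.9 14.7
side lid 1215 mean [ 480.6 -100.1   90.1] mec 483.3 -107.4 52.3
side collar ztop 170.6 n 286 mec 433.3 293.4 238.8 fit [441.6 284.9 192.8]
   grinder top med (array([ 11,  12,  11,  18,  19, 320, 783, 375, 534,  74,   0,   0,   0,
         0,   0,   0,   0]), array([140, 142, 144, 146, 148, 150, 152, 154, 156, 158, 160, 162, 164,
       166, 168, 170, 172, 174]))
side jar 101.9 [ 248. -311.   97.  499.  444.  733.] [373.6  66.8]
side can 107.2 [ 248. -189.  102.  655.  444.  733.] [451.6 127.7]
side cup 57.0 [248. 116.  52. 397. 444. 733.] [322.9 280.2]
side worktop z 0.62
```

View pics/crop1.png

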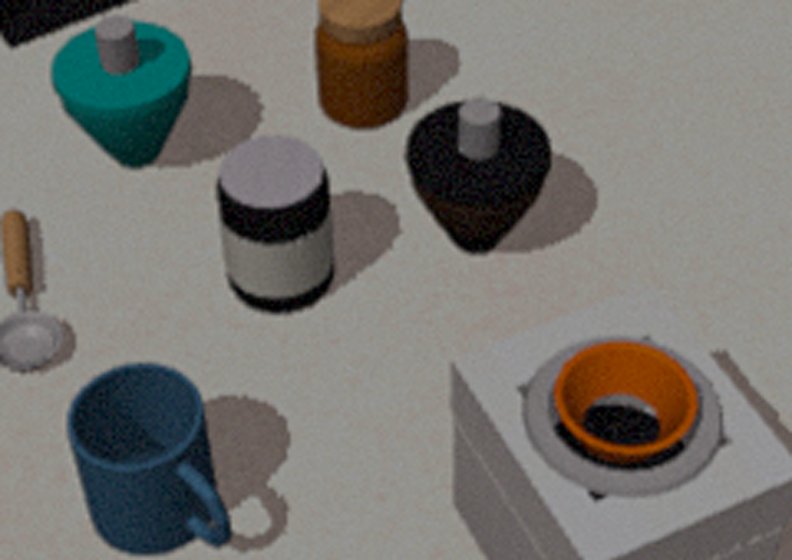

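The crop confirms it: the black-lidded hopper with a smoke-brown bowl and steel knob, knob top at crop (481,105), which is scene (326,162). The turquoise twin is at crop (118,85) and stays put. The collar fits were spoiled by no-reading pixels, so I'll filter those out.

```bash
python3 - <<'E'
from h import *
boxes={'scene':dict(col=(335,228,405,280),jar=(272,120,306,170),can=(244,170,284,224),cup=(420,218,455,258)),
'side':dict(col=(222,228,300,280),jar=(412,158,450,208),can=(328,156,368,212),cup=(348,328,390,376))}
for n in boxes:
    f=dict(np.load(f'pics/{n}0.npz')); C=cloud(f); hsv=cv2.cvtColor(f['pixels'],cv2.COLOR_RGB2HSV); ok=f['z_map']>0
    for k,(a,b,c,d) in boxes[n].items():
        m=ok[b:d,a:c].ravel(); P=C[b:d,a:c].reshape(-1,3)[m]; h=hsv[b:d,a:c].reshape(-1,3)[m]; z=P[:,2]
        if k=='col':
            o=P[(h[:,0]<15)&(h[:,1]>150)&(h[:,2]>80)&(z<185)]; zt=np.percentile(o[:,2],97)
            t=o[o[:,2]>zt-3]; print(n,'collar z pct',np.percentile(o[:,2],[50,80,90,95,99]).round(1),len(t),'mec',np.round(cv2.minEnclosingCircle(t[:,:2].astype(np.float32)),1) if 0 else cv2.minEnclosingCircle(t[:,:2].astype(np.float32)),'fit',np.round(circ(t),1))
            mask=((hsv[...,0]<15)&(hsv[...,1]>150)&(hsv[...,2]>80)).astype(np.uint8); mm=np.zeros_like(mask); mm[b:d,a:c]=mask[b:d,a:c]
            cs,_=cv2.findContours(mm,cv2.RETR_EXTERNAL,cv2.CHAIN_APPROX_NONE); q=max(cs,key=cv2.contourArea)[:,0]
            w=np.array([ray(f,u,v,zt) for u,v in q]); print('  contour on plane',np.round(circ(w),1))
        else:
            zt=np.percentile(z[z>20],97); t=P[z>zt-5]; print(n,k,zt.round(1),((t.min(0)+t.max(0))/2).round(1)[:2])
    A=C[ok&(C[...,2]>145)&(C[...,2]<157)]; A=A[(abs(A[:,0]-500)<300)&(abs(A[:,1])<400)]
    print(n,'top plane',cv2.minAreaRect(A[:,:2].astype(np.float32)),np.median(A[:,2]))
    h=ok&(C[...,2]>75)&(C[...,2]<300)
    import itertools
    nn,lab,st,ce=cv2.connectedComponentsWithStats(h.astype(np.uint8))
    for i in range(1,nn):
        if st[i,4]>80: Q=C[lab==i]; print('  obj',ce[i].round(),Q.min(0).round(),Q.max(0).round())
E
```

```text
scene collar z pct [162.7 169.1 170.  170.6 171.3] 245 mec ((589.22412109375, 161.66505432128906), 38.56453323364258) fit [589.6 161.8  35.2]
  contour on plane [590.2 162.6  36.5]
scene jar 102.8 [ 469.3 -279.1]
scene can 107.6 [ 621.2 -156. ]
scene cup 57.0 [369.7 144.8]
scene top plane ((588.9833984375, 161.5194091796875), (152.82261657714844, 131.79031372070312), 81.19005584716797) 152.95926472769838
  obj [307.   7.] [ 234. -528.  247.] [ 259. -492.  296.]
  obj [608.  25.] [-625. -283.   75.] [-600.   28.  242.]
  obj [157.  51.] [  452. -1033.    75.] [ 715. -737.  115.]
  obj [ 98. 104.] [ 776. -604.   75.] [ 886. -489.  282.]
  obj [504. 118.] [-83. -99.  75.] [205. 146. 300.]
  obj [289. 135.] [ 438. -311.   75.] [ 504. -247.  105.]
  obj [216. 151.] [ 595. -380.   75.] [ 695. -278.  128.]
  obj [324. 177.] [ 436. -159.   75.] [537. -57. 127.]
  obj [262. 187.] [ 588. -192.   75.] [ 659. -116.  110.]
  obj [367. 270.] [513.  76.  75.] [665. 245. 172.]
  obj [222. 260.] [747. -79.  75.] [826.  26.  94.]
  obj [346. 376.] [696. 259. 170.] [864. 411. 195.]
  obj [600. 387.] [4
[... 529 characters left out ...]
    75.] [  552. -1510.   122.]
  obj [368.  48.] [ 773. -605.   75.] [ 885. -490.  281.]
  obj [492.  63.] [  451. -1037.    75.] [ 716. -735.  110.]
  obj [592.  66.] [ 275. -626.  244.] [ 308. -591.  300.]
  obj [604.  88.] [ 224. -530.  243.] [ 265. -491.  300.]
  obj [380. 134.] [ 593. -379.   75.] [ 693. -274.  127.]
  obj [348. 174.] [ 581. -189.   75.] [ 655. -115.  109.]
  obj [257. 174.] [745. -77.  75.] [825.  21.  93.]
  obj [434. 173.] [ 435. -311.   75.] [ 499. -246.  104.]
  obj [389. 216.] [ 433. -159.   75.] [535. -55. 127.]
  obj [ 71. 304.] [658. 259.  75.] [894. 533. 195.]
  obj [262. 270.] [495.  79.  75.] [664. 246. 172.]
  obj [570. 354.] [43. 13. 75.] [203. 147. 300.]
```

Hopper is at about (485, -107), knob top at z 124. The collar mouth is at about (588, 162.5, 170); the grinder top is near z 152, so its origin is about 2 mm up and the collar sits about 3 mm down. These match the given sizes. Next I move above the hopper, keeping the height (tool delta about +393, -321 mm).

```bash
python3 -m inch '[[0,0,0,0.3,-0.25,0,0],[0,0,0,0.66,-0.54,0,0],[0,0,0,0.66,-0.54,0,0],[0,0,0,0.66,-0.54,0,0],[0,0,0,0.66,-0.54,0,0],[0,0,0,0.66,-0.54,0,0],[0,0,0,0.66,-0.54,0,0],[0,0,0,0.66,-0.54,0,0]]' 40
python3 -m inch '[[0,0,0,0.66,-0.54,0,0],[0,0,0,0.66,-0.54,0,0],[0,0,0,0.66,-0.54,0,0],[0,0,0,0.66,-0.54,0,0],[0,0,0,0.66,-0.54,0,0],[0,0,0,0.66,-0.54,0,0],[0,0,0,0.66,-0.54,0,0],[0,0,0,0.66,-0.54,0,0]]'
cat >> h.py <<'E'
from scipy.spatial.transform import Rotation as Ro
def togo(x,y,z):
    from rig import r
    s=r.sense(); p=np.array(s['eef_pos']); R=Ro.from_euler('xyz',s['tcp_rot'])
    d=R.inv().apply(np.array([x,y,z])-p); print('t',round(s['clock'],2),'tcp',p.round(1),np.round(s['tcp_rot'],3),'F',np.round(s['contact_force'],1),'op',round(s['opening'],3),'grip',round(s['grasp_force'],1),'to go (scale)',(d/25).round(3))
E
python3 -c "from h import *; togo(485.3,-107.4,250)"
```

```text
clock: 0.77
eef_pos: [334.8, -420.2, 253.1]
tcp_rot: [-3.141, -0.0, 0.44]
contact_force: [-0.4, -0.1, 0.4]
opening: 1.004
grasp_force: 0.0
clock: 1.43
eef_pos: [408.0, -266.4, 253.1]
tcp_rot: [-3.141, 0.0, 0.44]
contact_force: [0.7, -0.1, 0.5]
opening: 1.002
grasp_force: 0.0
t 1.43 tcp [ 408.  -266.4  253.1] [-3.141  0.     0.44 ] F [ 0.7 -0.1  0.5] op 1.002 grip 0.0 to go (scale) [ 5.505 -4.436  0.127]
```

```bash
python3 -m inch '[[0,0,0,0.66,-0.54,0,0],[0,0,0,0.66,-0.54,0,0],[0,0,0,0.66,-0.54,0,0],[0,0,0,0.66,-0.54,0,0],[0,0,0,0.66,-0.53,0.5,0],[0,0,0,0.66,-0.53,0.5,0],[0,0,0,0.66,-0.53,0.5,0],[0,0,0,0.66,-0.53,0.5,0]]' >/dev/null
python3 -m inch '[[0,0,0,0.22,-0.18,0,0],[0,0,0,0,0,0,0],[0,0,0,0,0,0,0]]' > /dev/null
python3 - <<'E'
from rig import grab_frame
from h import *
togo(485.3,-107.4,117)
f=grab_frame('wrist'); np.savez('pics/w1.npz',**f); cv2.imwrite('pics/w1.png',f['pixels'][:,:,::-1]); print(np.round(f['cam_to_world'],2).tolist())
C=cloud(f); ok=f['z_map']>0; near=ok&(np.hypot(C[...,0]-485,C[...,1]+107)<60)
for nm,a,b in(('knob',119,129),('lid',86,94)):
    q=C[near&(C[...,2]>a)&(C[...,2]<b)]
    if len(q)>5: print(nm,len(q),q.mean(0).round(1),cv2.minEnclosingCircle(q[:,:2].astype(np.float32)))
E
```

```text
t 2.35 tcp [ 484.8 -108.5  203.6] [3.141 0.    0.441] F [ 0.2 -0.6 -1. ] op 1.005 grip 0.0 to go (scale) [ 0.039 -0.032  3.466]
[[0.43, -0.86, -0.28, 558.81], [-0.9, -0.41, -0.13, -75.16], [0.0, 0.31, -0.95, 324.16], [0.0, 0.0, 0.0, 1.0]]
knob 1209 [ 487.4 -107.6  123.7] ((486.4481506347656, -108.02769470214844), 13.959413528442383)
lid 10459 [ 490.1 -106.3   89.9] ((486.3403015136719, -108.3307113647461), 50.51801681518555)
```

View pics/w1.png

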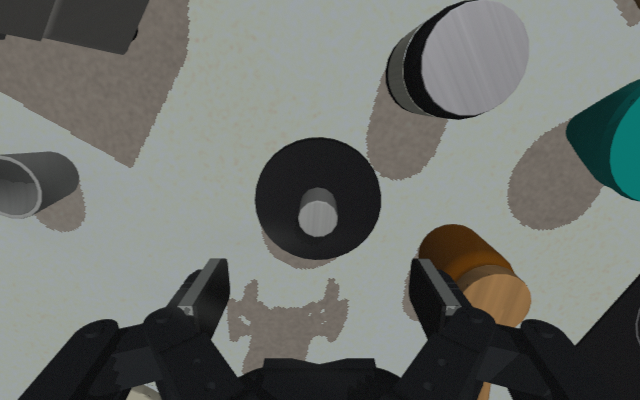

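The wrist view shows the black hopper's knob top at (318,219), midway between the fingers at about x 320. It measures (486.3, -108.0, 123.7) with radius 14.0 mm, as it should. I'll descend and close.

```bash
python3 -m inch '[[0,0,0,0.03,0,0.5,0],[0,0,0,0.03,0,0.5,0],[0,0,0,0,0,0.5,0],[0,0,0,0,0,0.5,0],[0,0,0,0,0,0.5,0],[0,0,0,0,0,0.5,0],[0,0,0,0,0,0.3,0],[0,0,0,0,0,0.15,0]]' 40
python3 -m inch '[[0,0,0,0,0,0,0.4],[0,0,0,0,0,0,0.5],[0,0,0,0,0,0,0.6],[0,0,0,0,0,0,0.7],[0,0,0,0,0,0,0.8],[0,0,0,0,0,0,1],[0,0,0,0,0,0,1],[0,0,0,0,0,0,1]]' 40
python3 -m inch '[[0,0,0,0,0,0,1],[0,0,0,0,0,0,1],[0,0,0,0,0,-0.1,1],[0,0,0,0,0,-0.2,1],[0,0,0,0,0,-0.2,1],[0,0,0,0,0,-0.2,1],[0,0,0,0,0,0,1],[0,0,0,0,0,0,1]]' 40
```

```text
clock: 3.07
eef_pos: [485.8, -108.8, 116.7]
tcp_rot: [-3.141, 0.001, 0.439]
contact_force: [-0.2, 0.1, -0.1]
opening: 1.002
grasp_force: 0.0
clock: 3.73
eef_pos: [486.7, -107.9, 117.7]
tcp_rot: [3.141, -0.001, 0.44]
contact_force: [-0.6, 1.2, 6.7]
opening: 0.315
grasp_force: 39.0
clock: 4.4
eef_pos: [486.5, -108.1, 135.0]
tcp_rot: [3.141, -0.001, 0.44]
contact_force: [0.4, 0.5, -4.3]
opening: 0.313
grasp_force: 39.6
```

Held: the force reads about 4.3 N, so roughly 0.4 kg, and the opening matches 28 mm. I'll lift clear and carry it over the collar.

```bash
python3 -m inch '[[0,0,0,0,0,-0.4,1],[0,0,0,0,0,-0.8,1],[0,0,0,0,0,-1,1],[0,0,0,0,0,-1,1],[0,0,0,0,0,-1,1],[0,0,0,0,0,-1,1],[0,0,0,0,0,-1,1],[0,0,0,0,0,-0.8,1]]' 50
python3 -m inch '[[0,0,0,0.2,-0.2,-0.4,1],[0,0,0,0.4,-0.4,0,1],[0,0,0,0.6,-0.6,0,1],[0,0,0,0.6,-0.6,0,1],[0,0,0,0.6,-0.6,0,1],[0,0,0,0.6,-0.6,0,1],[0,0,0,0.6,-0.6,0,1],[0,0,0,0.6,-0.6,0,1]]'
python3 -m inch '[[0,0,0,0.6,-0.6,0,1],[0,0,0,0.6,-0.6,0,1],[0,0,0,0.6,-0.6,0,1],[0,0,0,0.6,-0.6,0,1],[0,0,0,0.6,-0.6,0,1],[0,0,0,0.6,-0.5,0,1],[0,0,0,0.3,-0.25,0,1],[0,0,0,0.1,-0.1,0,1]]'
python3 -m inch '[[0,0,0,0,0,0,1],[0,0,0,0,0,0,1],[0,0,0,0,0,0,1]]'
python3 - <<'E'
from rig import grab_frame
from h import *
togo(588,162.5,260)
ims=[]
for n in('scene','side','wrist'):
    f=grab_frame(n); np.savez(f'pics/{n}2.npz',**f); ims.append(f['pixels'][:,:,::-1])
    C=cloud(f); ok=f['z_map']>0; hsv=cv2.cvtColor(f['pixels'],cv2.COLOR_RGB2HSV)
    near=ok&(np.hypot(C[...,0]-588,C[...,1]-162)<75)
    l=C[near&(C[...,2]>270)&(C[...,2]<300)]; 
    if len(l): print(n,'lid',len(l),l.mean(0).round(1),np.percentile(l[:,2],[5,50,95]).round(1),cv2.minEnclosingCircle(l[:,:2].astype(np.float32)))
    o=C[near&(hsv[...,0]<15)&(hsv[...,1]>150)&(hsv[...,2]>80)&(C[...,2]<185)]
    if len(o)>30: t=o[o[:,2]>np.percentile(o[:,2],97)-3]; print(n,'collar',len(t),np.percentile(t[:,2],97).round(1),np.round(circ(t),1))
cv2.imwrite('pics/two.png',np.hstack([cv2.resize(ims[0][50:350,230:530],(400,400)),cv2.resize(ims[1][100:400,130:430],(400,400))]))
E
```

```text
clock: 5.07
eef_pos: [486.2, -108.0, 312.0]
tcp_rot: [3.141, -0.001, 0.44]
contact_force: [1.7, -0.4, -4.7]
opening: 0.309
grasp_force: 50.2
clock: 5.73
eef_pos: [536.3, 33.2, 318.9]
tcp_rot: [-3.141, 0.001, 0.44]
contact_force: [-0.5, 0.1, -5.0]
opening: 0.314
grasp_force: 50.4
clock: 6.4
eef_pos: [586.1, 162.9, 318.8]
tcp_rot: [-3.141, 0.001, 0.441]
contact_force: [0.3, -0.3, -4.3]
opening: 0.308
grasp_force: 50.2
clock: 6.65
eef_pos: [585.6, 160.4, 319.4]
tcp_rot: [3.141, 0.001, 0.439]
contact_force: [1.1, -0.5, -4.2]
opening: 0.306
grasp_force: 50.2
t 6.65 tcp [585.6 160.4 319.4] [3.141e+00 1.000e-03 4.390e-01] F [ 1.1 -0.5 -4.2] op 0.306 grip 50.2 to go (scale) [ 0.123 -0.034  2.376]
scene lid 1998 [599.6 173.5 289.9] [274.9 291.9 293.9] ((585.8389892578125, 158.79684448242188), 52.04116439819336)
scene collar 193 171.4 [589.7 162.2  35.1]
side lid 2461 [568.6 171.3 290. ] [274.9 291.9 293.6] ((582.48046875, 161.12777709960938), 50.769309997558594)
side collar 226 171.1 [586.7 163.4  34.8]
wrist lid 16429 [601.2 166.7 291.8] [290.5 291.8 293. ] ((586.1002197265625, 159.1044158935547), 51.0426025390625)
wrist collar 326 170.1 [588.1 160.   36.5]
```

View pics/two.png

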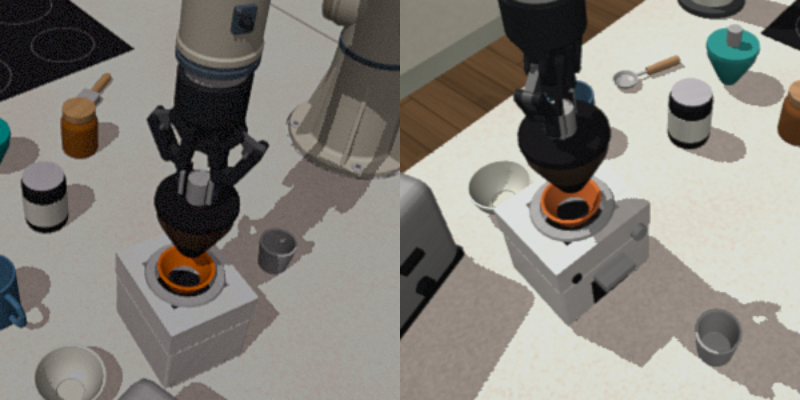

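The hopper hangs upright just above the collar, with its neck a little towards the robot. The lid centre averages (584.2, 160.0) against the collar's (588.2, 162.8). I'll shift about 4.3 mm along tool x and descend, slowly at the end.

```bash
python3 -m inch '[[0,0,0,0.085,-0.02,0.1,1],[0,0,0,0.085,-0.015,0.3,1],[0,0,0,0,0,0.4,1],[0,0,0,0,0,0.4,1],[0,0,0,0,0,0.4,1],[0,0,0,0,0,0.3,1],[0,0,0,0,0,0.15,1],[0,0,0,0,0,0.08,1]]'
python3 -m inch '[[0,0,0,0,0,0.04,1],[0,0,0,0,0,0.04,1],[0,0,0,0,0,0,1],[0,0,0,0,0,0,1]]'
python3 -c "from h import *; togo(588.7,163,257.5)"
```

```text
clock: 7.47
eef_pos: [589.1, 163.9, 265.1]
tcp_rot: [-3.141, 0.002, 0.44]
contact_force: [0.6, -0.7, -4.1]
opening: 0.31
grasp_force: 50.2
clock: 7.8
eef_pos: [589.7, 164.1, 264.7]
tcp_rot: [3.141, -0.001, 0.44]
contact_force: [0.4, 0.8, -3.5]
opening: 0.31
grasp_force: 50.2
t 7.8 tcp [589.7 164.1 264.7] [ 3.141e+00 -1.000e-03  4.400e-01] F [ 0.4  0.8 -3.5] op 0.31 grip 50.2 to go (scale) [-0.056  0.02   0.289]
```

```bash
python3 -m inch '[[0,0,0,0,0,0.05,1],[0,0,0,0,0,0.05,1],[0,0,0,0,0,0.05,1],[0,0,0,0,0,0,1],[0,0,0,0,0,0,1]]'
python3 -m inch '[[0,0,0,0,0,0.04,1],[0,0,0,0,0,0,1],[0,0,0,0,0,0,1]]'
python3 -m inch '[[0,0,0,0,0,0.04,1],[0,0,0,0,0,0,1],[0,0,0,0,0,0,1]]'
```

```text
clock: 8.22
eef_pos: [589.5, 163.9, 260.4]
tcp_rot: [-3.142, 0.0, 0.44]
contact_force: [-0.0, 0.4, -4.6]
opening: 0.312
grasp_force: 50.2
clock: 8.47
eef_pos: [589.6, 163.9, 259.6]
tcp_rot: [3.141, -0.0, 0.44]
contact_force: [0.2, -0.8, -3.1]
opening: 0.309
grasp_force: 50.3
clock: 8.72
eef_pos: [589.8, 163.8, 258.8]
tcp_rot: [3.141, -0.0, 0.44]
contact_force: [0.3, -2.8, -0.2]
opening: 0.31
grasp_force: 50.6
```

First contact: the weight is carried and a wall pushes towards -y. I'll ease about 1.2 mm that way, then go down a little.

```bash
python3 -m inch '[[0,0,0,-0.02,0.045,0,1],[0,0,0,0,0,0,1],[0,0,0,0,0,0,1]]'
python3 -m inch '[[0,0,0,0,0,0.03,1],[0,0,0,0,0,0,1],[0,0,0,0,0,0,1]]'

```

```text
clock: 8.97
eef_pos: [589.4, 162.8, 258.3]
tcp_rot: [-3.141, 0.0, 0.44]
contact_force: [0.2, -0.0, -3.5]
opening: 0.316
grasp_force: 50.2
clock: 9.22
eef_pos: [589.6, 162.8, 257.7]
tcp_rot: [-3.142, 0.0, 0.44]
contact_force: [0.0, -0.9, -4.0]
opening: 0.312
grasp_force: 50.2
```

```bash
python3 -m inch '[[0,0,0,-0.005,0.015,0.03,1],[0,0,0,0,0,0,1],[0,0,0,0,0,0,1]]'
python3 -m inch '[[0,0,0,0,0,0.02,1],[0,0,0,0,0,0,1],[0,0,0,0,0,0,1]]'

```

```text
clock: 9.47
eef_pos: [589.6, 162.3, 257.0]
tcp_rot: [-3.142, -0.0, 0.44]
contact_force: [0.6, -0.2, -3.9]
opening: 0.309
grasp_force: 50.2
clock: 9.72
eef_pos: [589.7, 162.3, 256.6]
tcp_rot: [3.141, -0.0, 0.44]
contact_force: [0.4, -1.3, -3.5]
opening: 0.31
grasp_force: 50.3
```

```bash
python3 -m inch '[[0,0,0,-0.005,0.015,0.02,1],[0,0,0,0,0,0,1],[0,0,0,0,0,0,1]]'
python3 -m inch '[[0,0,0,0,0,0.03,1],[0,0,0,0,0,0,1],[0,0,0,0,0,0,1]]'

```

```text
clock: 9.97
eef_pos: [589.8, 162.0, 256.1]
tcp_rot: [3.142, -0.0, 0.44]
contact_force: [1.0, -0.4, -2.4]
opening: 0.313
grasp_force: 50.3
clock: 10.22
eef_pos: [589.9, 161.9, 255.6]
tcp_rot: [3.141, -0.001, 0.44]
contact_force: [1.1, -1.5, 1.8]
opening: 0.306
grasp_force: 50.7
```

Nested, with light even contact. I'll let go so that it centres itself, then rise straight up.

```bash
python3 -m inch '[[0,0,0,0,0,0,0.6],[0,0,0,0,0,0,0.5],[0,0,0,0,0,0,0.3],[0,0,0,0,0,0,0],[0,0,0,0,0,0,0],[0,0,0,0,0,0,0],[0,0,0,0,0,0,0],[0,0,0,0,0,0,0]]'
python3 -m inch '[[0,0,0,0,0,-0.2,0],[0,0,0,0,0,-0.5,0],[0,0,0,0,0,-0.5,0],[0,0,0,0,0,-0.5,0],[0,0,0,0,0,-0.5,0],[0,0,0,0,0,-0.3,0],[0,0,0,0,0,0,0],[0,0,0,0,0,0,0]]'
cat > look.py <<'E'
from rig import grab_frame
from h import *
import sys
togo(588,162.5,287)
for n in('scene','side','wrist'):
    f=grab_frame(n); cv2.imwrite(f'pics/{n}_{sys.argv[1]}.png',f['pixels'][:,:,::-1])
    C=cloud(f); ok=f['z_map']>0; near=ok&(np.hypot(C[...,0]-588,C[...,1]-162)<65); z=C[...,2]
    zl=float(sys.argv[2])
    l=C[near&(abs(z-zl)<7)]; print(n,'lid',len(l),np.median(l[:,2]).round(1),cv2.minEnclosingCircle(l[:,:2].astype(np.float32)))
    A=np.c_[l[:,:2]-[588,162],np.ones(len(l))]; c=np.linalg.lstsq(A,l[:,2],rcond=None)[0]; print('   tilt deg',np.degrees(c[:2]).round(2))
    k=C[near&(np.hypot(C[...,0]-588,C[...,1]-162)<25)&(abs(z-zl-34)<5)]
    if len(k)>10: print('   knob',len(k),np.median(k[:,2]).round(1),cv2.minEnclosingCircle(k[:,:2].astype(np.float32)))
    hsv=cv2.cvtColor(f['pixels'],cv2.COLOR_RGB2HSV); o=C[near&(hsv[...,0]<15)&(hsv[...,1]>150)&(hsv[...,2]>80)&(z<185)]
    if len(o)>10: print('   orange z',len(o),np.percentile(o[:,2],[5,50,95]).round(1))
E
python3 look.py a 229
```

```text
clock: 10.88
eef_pos: [589.6, 162.0, 255.3]
tcp_rot: [-3.142, 0.0, 0.44]
contact_force: [0.3, 0.1, 0.0]
opening: 1.003
grasp_force: 0.0
clock: 11.55
eef_pos: [589.8, 162.0, 318.4]
tcp_rot: [3.141, -0.001, 0.44]
contact_force: [0.1, 0.3, -1.0]
opening: 1.003
grasp_force: 0.0
t 11.55 tcp [589.8 162.  318.4] [ 3.141e+00 -1.000e-03  4.400e-01] F [ 0.1  0.3 -1. ] op 1.003 grip 0.0 to go (scale) [-0.059 -0.049  1.258]
scene lid 1976 228.4 ((589.2264404296875, 161.25416564941406), 51.5970573425293)
   tilt deg [-0.83 -0.06]
   knob 189 262.3 ((590.0952758789062, 161.37939453125), 13.965496063232422)
   orange z 132 [162.6 168.9 170.8]
side lid 2162 228.2 ((587.1188354492188, 161.8976593017578), 51.212303161621094)
   tilt deg [ 0.37 -0.02]
   knob 211 262.0 ((588.3421020507812, 162.1699981689453), 14.385997772216797)
   orange z 154 [159.4 168.7 170.5]
wrist lid 12584 227.8 ((590.40771484375, 160.59510803222656), 50.56829071044922)
   tilt deg [-0.39  0.43]
   knob 1460 261.7 ((590.6876831054688, 160.11276245117188), 14.020492553710938)
```

Centred and upright: the knob top is at (589.3, 161.5, 262) and the lid tilt is under 1°. Next I shut the fingers and come down onto the knob's top.

```bash
python3 -m inch '[[0,0,0,-0.025,0.01,0,1],[0,0,0,0,0,0,1],[0,0,0,0,0,0,1],[0,0,0,0,0,0.3,1],[0,0,0,0,0,0.4,1],[0,0,0,0,0,0.3,1],[0,0,0,0,0,0.2,1],[0,0,0,0,0,0,1]]' 20
python3 -m inch '[[0,0,0,0,0,0.03,1],[0,0,0,0,0,0.03,1],[0,0,0,0,0,0.03,1],[0,0,0,0,0,0,1]]'
python3 -m inch '[[0,0,0,0,0,0.03,1],[0,0,0,0,0,0.03,1],[0,0,0,0,0,0,1]]'
```

```text
clock: 12.37
eef_pos: [588.3, 161.3, 285.8]
tcp_rot: [-3.141, 0.003, 0.44]
contact_force: [-0.7, 0.2, -0.5]
opening: -0.002
grasp_force: 0.0
clock: 12.7
eef_pos: [589.3, 161.5, 285.7]
tcp_rot: [3.142, -0.0, 0.44]
contact_force: [0.3, -1.1, 0.1]
opening: -0.002
grasp_force: 0.0
clock: 12.95
eef_pos: [589.2, 161.5, 284.1]
tcp_rot: [3.142, -0.0, 0.44]
contact_force: [-0.5, -0.6, 0.6]
opening: 0.002
grasp_force: 0.1
```

```bash
for i in 1; do :; done; python3 -m inch '[[0,0,0,0,0,0.02,1],[0,0,0,0,0,0.02,1],[0,0,0,0,0,0,1]]'
python3 -m inch '[[0,0,0,0,0,0.02,1],[0,0,0,0,0,0.02,1],[0,0,0,0,0,0,1]]'
python3 -m inch '[[0,0,0,0,0,0.02,1],[0,0,0,0,0,0.02,1],[0,0,0,0,0,0,1]]'
```

```text
clock: 13.2
eef_pos: [589.7, 161.6, 283.8]
tcp_rot: [3.141, -0.001, 0.44]
contact_force: [-1.2, -0.5, 5.1]
opening: -0.003
grasp_force: 2.4
clock: 13.45
eef_pos: [589.7, 161.6, 283.1]
tcp_rot: [3.141, -0.002, 0.44]
contact_force: [-0.0, 0.4, 6.4]
opening: -0.003
grasp_force: 3.1
clock: 13.7
eef_pos: [589.8, 161.7, 282.1]
tcp_rot: [3.141, -0.002, 0.44]
contact_force: [-0.8, -0.4, 5.5]
opening: -0.0
grasp_force: 3.2
```

The collar is sliding at about 6 N. I'll press on slowly.

```bash
python3 -m inch '[[0,0,0,0,0,0.02,1],[0,0,0,0,0,0.02,1],[0,0,0,0,0,0.02,1],[0,0,0,0,0,0.02,1],[0,0,0,0,0,0.02,1],[0,0,0,0,0,0.02,1],[0,0,0,0,0,0,1]]'
python3 -m inch '[[0,0,0,0,0,0.02,1],[0,0,0,0,0,0.02,1],[0,0,0,0,0,0.02,1],[0,0,0,0,0,0,1]]'
```

```text
clock: 14.28
eef_pos: [589.8, 161.7, 279.1]
tcp_rot: [3.141, -0.002, 0.44]
contact_force: [-0.1, 0.2, 7.1]
opening: 0.001
grasp_force: 3.2
clock: 14.62
eef_pos: [589.7, 161.7, 277.6]
tcp_rot: [3.141, -0.002, 0.44]
contact_force: [-1.5, -0.8, 6.4]
opening: -0.0
grasp_force: 3.2
```

```bash
python3 -m inch '[[0,0,0,0,0,0.02,1],[0,0,0,0,0,0.02,1],[0,0,0,0,0,0,1]]'
python3 -m inch '[[0,0,0,0,0,0.02,1],[0,0,0,0,0,0.02,1],[0,0,0,0,0,0,1]]'
```

```text
clock: 14.87
eef_pos: [589.7, 161.6, 276.6]
tcp_rot: [3.141, -0.002, 0.44]
contact_force: [-0.8, 0.8, 6.1]
opening: 0.002
grasp_force: 3.2
clock: 15.12
eef_pos: [589.8, 161.7, 275.6]
tcp_rot: [3.141, -0.002, 0.44]
contact_force: [-0.3, -0.1, 6.7]
opening: 0.001
grasp_force: 3.2
```

```bash
python3 -m inch '[[0,0,0,0,0,0.02,1],[0,0,0,0,0,0,1]]'
python3 -m inch '[[0,0,0,0,0,0.02,1],[0,0,0,0,0,0,1]]'
```

```text
clock: 15.28
eef_pos: [589.8, 161.7, 275.1]
tcp_rot: [3.141, -0.002, 0.44]
contact_force: [-1.7, -0.2, 7.4]
opening: 0.005
grasp_force: 3.3
clock: 15.45
eef_pos: [589.8, 161.7, 274.6]
tcp_rot: [3.141, -0.002, 0.44]
contact_force: [-0.3, 1.0, 7.1]
opening: 0.003
grasp_force: 3.3
```

```bash
python3 -m inch '[[0,0,0,0,0,0.02,1],[0,0,0,0,0,0,1]]'
python3 -m inch '[[0,0,0,0,0,0.02,1],[0,0,0,0,0,0,1]]'
```

```text
clock: 15.62
eef_pos: [589.8, 161.7, 274.1]
tcp_rot: [3.141, -0.002, 0.44]
contact_force: [-0.3, 0.6, 6.8]
opening: -0.004
grasp_force: 3.3
clock: 15.78
eef_pos: [590.0, 161.7, 274.1]
tcp_rot: [3.141, -0.003, 0.44]
contact_force: [-1.2, 0.3, 8.5]
opening: -0.004
grasp_force: 4.5
```

The height has stopped falling at 274, as predicted, and the force is starting to rise. Small steps now.

```bash
python3 -m inch '[[0,0,0,0,0,0.01,1],[0,0,0,0,0,0,1]]'
python3 -m inch '[[0,0,0,0,0,0.01,1],[0,0,0,0,0,0,1]]'
```

```text
clock: 15.95
eef_pos: [590.1, 161.7, 274.0]
tcp_rot: [3.141, -0.003, 0.44]
contact_force: [-0.4, 0.0, 10.0]
opening: 0.001
grasp_force: 5.2
clock: 16.12
eef_pos: [590.2, 161.8, 274.0]
tcp_rot: [3.141, -0.003, 0.44]
contact_force: [-1.1, -0.0, 11.5]
opening: 0.001
grasp_force: 5.8
```

```bash
python3 -m inch '[[0,0,0,0,0,0.014,1],[0,0,0,0,0,0.01,1],[0,0,0,0,0,0,1]]'
python3 -m inch '[[0,0,0,0,0,0.004,1],[0,0,0,0,0,0,1],[0,0,0,0,0,0,1],[0,0,0,0,0,0,1],[0,0,0,0,0,0,1],[0,0,0,0,0,0,1],[0,0,0,0,0,0,1],[0,0,0,0,0,0,1]]'
```

```text
clock: 16.37
eef_pos: [590.4, 161.8, 273.9]
tcp_rot: [3.141, -0.004, 0.44]
contact_force: [-2.0, -0.2, 14.3]
opening: -0.0
grasp_force: 7.4
clock: 17.03
eef_pos: [590.4, 161.9, 273.9]
tcp_rot: [3.141, -0.004, 0.44]
contact_force: [-1.9, -0.0, 15.6]
opening: 0.003
grasp_force: 7.6
```

About 15 N held on the hard stop for a moment. Now I back off straight up, clear away and check.

```bash
python3 -m inch '[[0,0,0,0,0,0,1],[0,0,0,0,0,0,1],[0,0,0,0,0,-0.08,1],[0,0,0,0,0,-0.1,1],[0,0,0,0,0,-0.3,1],[0,0,0,0,0,-0.6,1],[0,0,0,0,0,-0.8,1],[0,0,0,0,0,-0.4,1]]'
python3 -m inch '[[0,0,0,0,0,-0.6,1],[0,0,0,0,0,-0.6,1],[0,0,0,0,0,0,1],[0,0,0,0,0,0,1]]'
python3 look.py b 219
python3 - <<'E'
import cv2,numpy as np
a=cv2.imread('pics/scene_b.png'); b=cv2.imread('pics/side_b.png')
cv2.imwrite('pics/fin.png',np.hstack([cv2.resize(a[50:350,200:500],(400,400)),cv2.resize(b[100:400,130:430],(400,400))]))
E
```

```text
clock: 17.7
eef_pos: [589.7, 161.6, 330.5]
tcp_rot: [3.141, -0.002, 0.44]
contact_force: [-0.2, -0.5, -0.7]
opening: -0.0
grasp_force: 0.0
clock: 18.03
eef_pos: [589.5, 161.6, 358.7]
tcp_rot: [3.141, -0.001, 0.44]
contact_force: [0.4, -1.3, -0.5]
opening: 0.001
grasp_force: 0.0
t 18.03 tcp [589.5 161.6 358.7] [ 3.141e+00 -1.000e-03  4.400e-01] F [ 0.4 -1.3 -0.5] op 0.001 grip 0.0 to go (scale) [-0.041 -0.06   2.868]
scene lid 1963 218.5 ((591.0355834960938, 160.64108276367188), 51.77785873413086)
   tilt deg [-1.04 -0.25]
   knob 191 252.3 ((591.2490844726562, 160.88406372070312), 14.374043464660645)
   orange z 122 [153.1 159.4 161.7]
side lid 2200 218.3 ((588.2899780273438, 162.19883728027344), 51.078556060791016)
   tilt deg [-0.   -0.03]
   knob 213 252.0 ((588.017822265625, 161.86354064941406), 13.99487590789795)
   orange z 145 [150.  158.9 160.8]
wrist lid 8908 217.9 ((590.907470703125, 160.82571411132812), 50.454288482666016)
   tilt deg [-0.76  0.32]
   knob 965 251.8 ((591.1826171875, 160.59646606445312), 13.974637985229492)
```

View pics/fin.png

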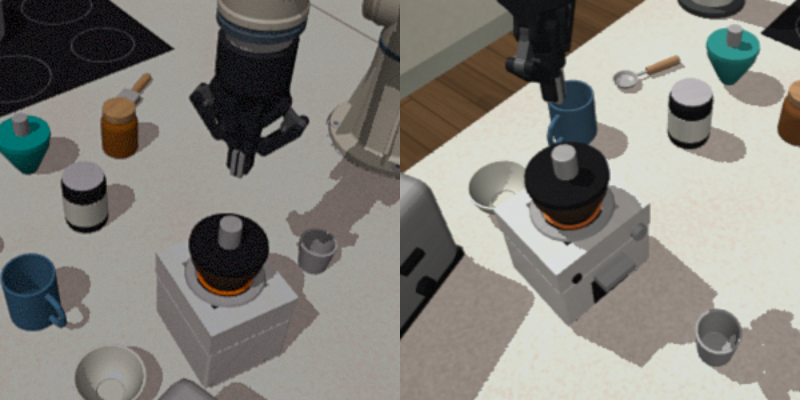

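The view shows the hopper upright in the collar at left (229,260) and right (567,185), the gripper clear, and the bystanders in view where they were. The knob top is at 252, which puts the mouth at about 159 = 157 + 2 (grinder foot height), so the collar is bottomed.

```bash
python3 -c "from rig import r; print(r.sign_off())"
```

```text
the job is handed in; nothing more can be done
None
```

The job is handed in: the hopper is nested upright in the orange collar, pressed onto the stop with about 15 N held there, and released; the arm is clear and nothing else was touched.

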